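# Shut the coffee mill's drawer and give its crank one turn

## Task

With the tip of a finger push the little drawer of the wooden coffee mill fully shut; then push its crank round clockwise (seen from above) with one finger, one full turn, so that the handle ends up about where it started. Pinch and lift nothing: only push, gently enough that the mill stays upright where it stands, and leave the other things on the worktop alone.

Things in the scene. Friction and masses are not known exactly. Their poses are not given: they have to be found in the camera images.
- mill: Wooden hand coffee mill, 1 to 1.4 kg, loose: slides or tips if pushed with over 3.5 N. Origin on its underside; +x points away from the drawer, +y to its left. Foot x -66..72, y -57..81 mm; top plate at height 100-110 (x -62..68, y -53..77), brass dome up to 154 mm. Drawer in the -x face: front at x = -55 when shut, 96 mm wide, height 13-63 mm.
- drawer_knob (a point): Outer end of the drawer's round brass knob (17 mm across, standing 18 mm out of the drawer front, axis level, 38 mm above the worktop). Shut, it lies at x = -72, y = 12, z = 38 mm in the mill's frame; the open drawer carries it to the mill's -x.
- mill_drawer (a joint): How far the drawer is pulled out (m): 0 = fully shut; slides with about 0.3 N of friction. Starts 0.025 to 0.045.
- crank_axis (a point): A point on the crank's vertical axis, at the height of the crank arm (170 mm), above the middle of the dome. The space above the mill is free; a wall cabinet hangs over the worktop to its left (y over 0.1 m where x is over 0.53 m), reaching down to within an arm's wrist height.
- crank_knob (a point): Middle of the crank's upright dark wooden handle knob: 25 mm across, height 183-213 mm over the worktop, 80 mm from the crank's axis (sweeps out to 93 mm). The 11 mm wide steel arm runs from the axis to it, at height 165-170 mm near the axis, 167-181 mm from 36 mm outwards; a 14 mm collar (177-183) joins them. The dome's top is at 154 mm.
- mill_crank (a joint): Angle of the crank (rad), growing clockwise seen from above, any number of turns. 0: handle towards the mill's -y; pi/2: over the drawer (-x); -pi/2: towards the mill's +x. A push across the arm turns it; one slanting on the knob may drag the mill. Starts between -2.7 and 0.3. Turning takes 0.05 N m plus 0.02 N m per rad/s; it stays where it is left.
- teaspoon: Steel teaspoon (bystander), 138 x 28 x 12 mm, lying left of the mill; origin under its middle, x along it.
- sugar_pot: Small red enamel pot with a metal lid (bystander), 79 mm across, 89 mm high, farther left; origin at the centre of its underside.
- tea_mug: Green and white mug (bystander), 87 mm across, 91 mm high, behind the mill to the left; origin at the centre of its underside.
- spice: Spice jar with a dark cap (bystander), 41 mm across, 105 mm high, at the back right; origin at the centre of its underside.
- coffee_mug: White mug printed with red and blue windows (bystander), 80 mm across, 90 mm high, left of the mill; origin under the middle of mug and handle.

How it is judged:
By the outcome, as a careful person would: the job done as asked, in the order asked, and still so for the second after the job is handed in, with the robot touching nothing.
It also fails if it takes over 72 s, if anything falls off the work surface, if the arm or the gripper's body presses on something with over 40 N, if the wrist force passes 120 N, or if a joint passes its speed limit or range.

## Robot

A 6-joint arm with a two-finger parallel gripper is mounted at the origin on a cart in front of the work surface, level with it; the furniture and walls round the work are solid. World frame = base frame: x ahead of the robot, y to its left, z up, the work surface at z = 0. Lengths are in m, angles in rad, forces in N, time in s.
With the tool pointing down it reaches from about 0.325 to 0.775 m from the base axis. Payload 5.5 kg.
Tool frame: the origin (TCP) lies at the very end of the fingers, on their centre line; the grasp point (between the pads) lies 19 mm behind it; z points along the fingers, y is the line along which they close (so a half turn about z gives the same grasp; the last joint's range is limited). The gripper opens to 88 mm and grips with 3 to 60 N. Pads are 20 mm wide; open, the fingers measure 115 mm over their backs; the gripper's body (75 mm by 178 mm) begins 61 mm behind the grasp point.
Start: joints at [-1.259, 0.091, 1.231, -0, 1.82, -0.057], TCP at [0.216, -0.56, 0.223] pointing down, gripper open.
Joint ranges: [-2.87, 2.87], [-0.86, 2.18], [0.17, 2.46], [-1.51, 4.65], [0.06, 2.69], [-2.65, 2.65]. Speed limits (rad/s): [2.57, 2.57, 3.01, 3.14, 3.14, 3.14].

## Interface

Orientations are given as a rotation vector (axis times angle).
In Python, from bench import r, cams gives the robot as it stands. The module is installed in compiled form; this text tells all that it offers.
- The arm moves only by the shell command python3 -m pendant 'ROWS'. ROWS is JSON, a list of rows, each a list of 3 entries, a list of its own where there are three numbers: the shift along the tool's x, y, z each as a share of 50 cm, from -1 to 1, then the turn, a rotation vector about the tool's x, y, z each as a share of pi rad, from -1 to 1, then the opening, from 0 (shut) to 1 (fully open). In form: [[[tx, ty, tz], [ax, ay, az], claw], ...]. A call has 1 to 8 rows; each row is the pose to reach, as a shift and turn from the pose commanded when the call began, along the tool's axes at that moment, turning the shorter way round; what a row does not reach only later rows make up. A row lasts 1/10 s, in which the tool goes at most 50 mm and 8.59 degrees, less where a joint would pass 70% of its speed; a pose out of reach is approached as far as the arm can. A call with a number of a shift or a turn outside -1 to 1 is refused whole. A call with a gripper value outside its range is refused whole. The fingers move at their own pace and stop on an object; the grip force is fixed at half the most. Time passes only in rows, so rows that repeat a pose let the fingers close. It gives the time, the measured TCP pose, the force, the opening and the grip force at its end, in the units of the state.
- r.get_obs(): the state, without advancing time (a new reading comes with each control period).
- cams.read_camera(name): name is "side" or "top"; returns a dict with "img" (384x512x3 uint8, red, green, blue), "depth" (384x512 float32, m along the optical axis (not along the pixel's ray), 0 where there is no reading), "mtx" (3x3 intrinsics, pixels), "dist_coeffs" ([k1, k2, p1, p2, k3] as OpenCV has them; the pictures are not rectified), "rvec" (rotation vector, rad) and "tvec" (3), from world to camera coordinates, as OpenCV has them. Camera axes: x right, y down, z forward; pixel columns grow to the right and rows downward; lengths in m; the calibration is good to about 2 mm. A picture is of the moment at which its call begins.
- r.job_done(): hands the job in; it is judged then, once.
The state is a dict: "time": time; "q": joint angles; "joint_velocities": joint speeds; "joint_torque": joint torques, N m; "position": TCP position; "ee_rot": TCP orientation; "contact_force": force on the tool from outside, world axes, zero at the start; "moment": the same for the moment, N m; "opening": finger opening in m; "grasp_force": force on a finger pad.
Only numpy, scipy, OpenCV 4.12 (cv2) and the standard library are available. Lean on these libraries where they do the work, as an engineer would, in place of code of your own. Each camera call takes 0.05 s, during which the arm holds its last target. There are 200 camera calls.

## Working session

There is one attempt and no reset: what is moved stays moved. The work goes in short steps, Python scripts to look and compute and a shell command to move; the robot and the scene stay as the last step left them, time stands still between calls to the robot, and variables do not carry over. Pictures are saved under pics/ and viewed, at most 10 in all, crops included, and the job is handed in when it is done.

```bash
mkdir -p pics
cat > h.py <<'E'
import numpy as np,cv2
from bench import r,cams
def cloud(c):
    d=c["depth"]; h,w=d.shape
    u,v=np.meshgrid(np.arange(w),np.arange(h))
    p=cv2.undistortPoints(np.stack([u,v],-1).reshape(-1,1,2).astype(np.float64),c["mtx"],c["dist_coeffs"]).reshape(h,w,2)
    P=np.dstack([p*d[...,None],d])
    R=cv2.Rodrigues(c["rvec"])[0]
    W=(P-np.ravel(c["tvec"]))@R
    W[d<=0]=np.nan
    return W
E
python3 - <<'E'
from h import *
for n in("side","top"):
    c=cams.read_camera(n); cv2.imwrite(f"pics/{n}0.png",c["img"][...,::-1]); np.savez(f"{n}0.npz",**c)
    R=cv2.Rodrigues(c["rvec"])[0]; print(n,-R.T@np.ravel(c["tvec"]),R[2])
print(r.get_obs())
E
```

```text
side [0.22671418 1.3097443  0.76335828] [ 0.29224469 -0.84705254 -0.44395387]
top [0.41960242 0.11855165 1.09591845] [ 0.21992968  0.00500732 -0.97550288]
{'time': 0.1, 'q': array([-1.25869660e+00,  9.17855062e-02,  1.23176760e+00,  9.56309180e-07,
        1.81979861e+00, -5.66764190e-02]), 'joint_velocities': array([-0.00120701, -0.00018986, -0.00334404,  0.00038101,  0.00074091,
        0.00195302]), 'joint_torque': array([ 1.48587918e-03, -4.47857380e+01, -4.07568955e+01,  6.99382718e-02,
        2.84520542e-02, -1.24449407e-04]), 'position': array([ 0.21621398, -0.55940177,  0.22161759]), 'ee_rot': array([-3.08662299e+00, -5.75675790e-01,  3.50285694e-04]), 'contact_force': array([-0.56645679, -0.39205032,  0.25550491]), 'moment': array([-0.00128034,  0.01033292, -0.02848818]), 'grasp_force': 0.0, 'opening': 0.08759141458315116}
```

View pics/side0.png

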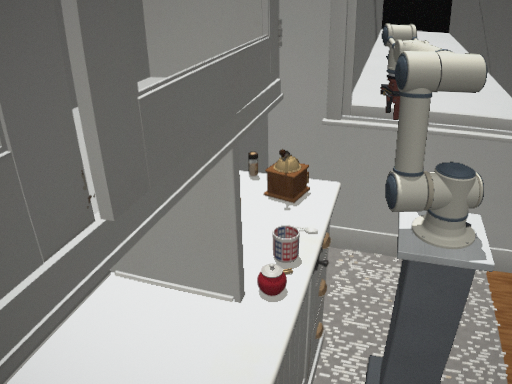

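View pics/top0.png

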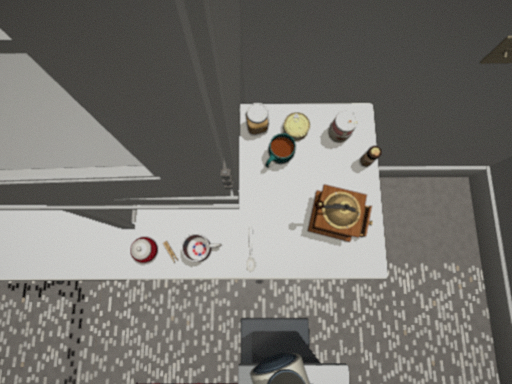

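Both pictures show the mill near top px (340,212) and side px (288,178). I'll enlarge it and measure.

Run:
```python
from h import *
a=dict(np.load("top0.npz")); b=dict(np.load("side0.npz"))
A=cv2.resize(a["img"][170:260,280:390],None,fx=6,fy=6,interpolation=cv2.INTER_CUBIC)
B=cv2.resize(b["img"][145:215,255:325],None,fx=7,fy=7,interpolation=cv2.INTER_CUBIC)
cv2.imwrite("pics/t1.png",A[...,::-1]);cv2.imwrite("pics/s1.png",B[...,::-1])
W=cloud(a);np.set_printoptions(precision=3,suppress=True)
# top plate mask
roi=np.zeros(W.shape[:2],bool);roi[170:260,280:390]=1
for lo,hi in((.004,.03),(.03,.09),(.092,.118),(.118,.158),(.16,.182),(.185,.22)):
    m=roi&(W[...,2]>lo)&(W[...,2]<hi); P=W[m]
    if len(P)>3: print(lo,hi,len(P),np.median(P,0),cv2.minAreaRect((P[:,:2]*1000).astype(np.float32)))
    if lo==.185: print(P, np.argwhere(m))
    if lo==.16: print(P[::4])
V=cloud(b);m=np.zeros(V.shape[:2],bool);m[145:215,255:325]=1
for lo,hi in((.185,.22),(.095,.115)):
    k=m&(V[...,2]>lo)&(V[...,2]<hi)&(V[...,1]<.1); print("side",lo,k.sum(),np.nanmedian(V[k],0),cv2.minAreaRect((V[k][:,:2]*1000).astype(np.float32)))
```

```text
0.004 0.03 471 [ 0.545 -0.094  0.011] ((593.5158081054688, -125.83027648925781), (311.9094543457031, 284.8785095214844), 89.12136840820312)
0.03 0.09 268 [ 0.554 -0.22   0.049] ((578.031982421875, -163.45436096191406), (170.21047973632812, 112.02532196044922), 75.75538635253906)
0.092 0.118 1155 [ 0.574 -0.133  0.109] ((586.8333129882812, -137.53305053710938), (129.2826385498047, 129.60174560546875), 75.70281982421875)
0.118 0.158 713 [ 0.577 -0.133  0.141] ((583.5105590820312, -135.63107299804688), (91.35227966308594, 84.9425048828125), 28.668983459472656)
0.16 0.182 96 [ 0.586 -0.12   0.17 ] ((586.4649658203125, -111.39092254638672), (16.653703689575195, 73.23397064208984), 1.607588529586792)
[[ 0.596 -0.138  0.161]
 [ 0.592 -0.123  0.165]
 [ 0.592 -0.134  0.165]
 [ 0.591 -0.144  0.169]
 [ 0.588 -0.087  0.171]
 [ 0.589 -0.098  0.168]
 [ 0.589 -0.109  0.169]
 [ 0.589 -0.12   0.166]
 [ 0.588 -0.13   0.17 ]
 [ 0.587 -0.139  0.177]
 [ 0.585 -0.08   0.175]
 [ 0.586 -0.095  0.171]
 [ 0.586 -0.106  0.17 ]
 [ 0.586 -0.117  0.167]
 [ 0.586 -0.128  0.169]
 [ 0.585 -0.136  0.175]
 [ 0.583 -0.
[... 2457 characters left out ...]

 [204 319]
 [204 320]
 [204 321]
 [204 322]
 [204 323]
 [204 324]
 [205 315]
 [205 316]
 [205 317]
 [205 318]
 [205 319]
 [205 320]
 [205 321]
 [205 322]
 [205 323]
 [205 324]
 [206 316]
 [206 317]
 [206 318]
 [206 319]
 [206 320]
 [206 321]
 [206 322]
 [206 323]
 [207 316]
 [207 317]
 [207 318]
 [207 319]
 [207 320]
 [207 321]
 [207 322]
 [207 323]
 [208 317]
 [208 318]
 [208 319]
 [208 320]
 [208 321]
 [208 322]]
side 0.185 42 [ 0.582 -0.051  0.204] ((582.7933349609375, -54.264007568359375), (21.58950424194336, 20.059301376342773), 14.265645027160645)
side 0.095 331 [ 0.571 -0.096  0.108] ((650.532958984375, -159.84921264648438), (138.86935424804688, 281.2318115234375), 69.83786010742188)
```

View pics/t1.png

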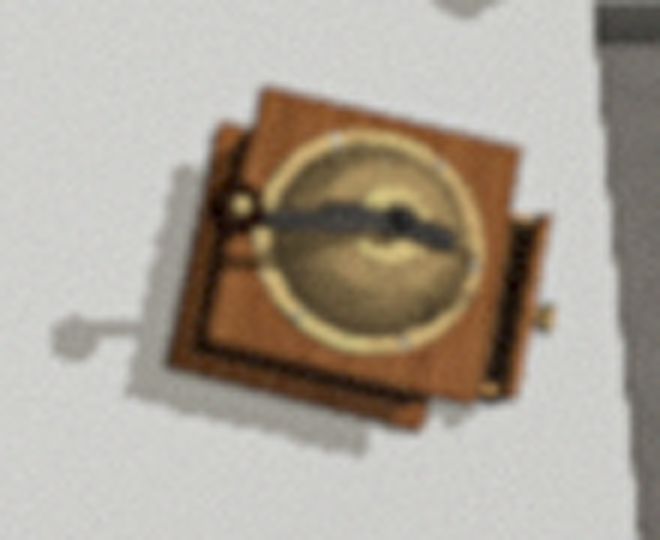

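View pics/s1.png

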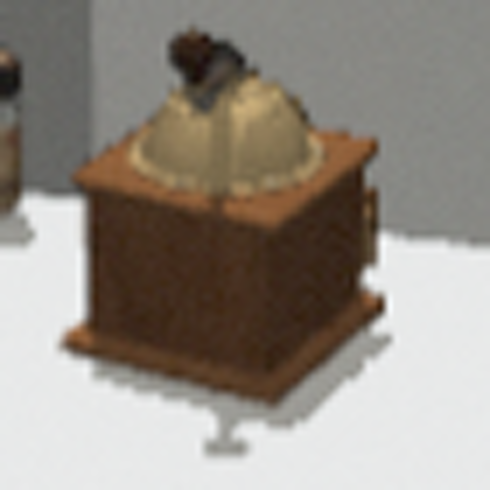

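The drawer sticks out on the mill's right side (world −y), and its brass knob is at about top px (370,223). The crank knob is at about px (320,204) and points to world +y. Next I'll work out the first moves.

```bash
cat >> h.py <<'E'
from scipy.spatial.transform import Rotation as Ro
np.set_printoptions(precision=3,suppress=True)
def rel(p,Rt=None):   # shift/turn shares from present pose
    o=r.get_obs(); R0=Ro.from_rotvec(o["ee_rot"])
    s=R0.inv().apply(np.asarray(p)-o["position"])/.5
    t=(R0.inv()*Rt).as_rotvec()/np.pi if Rt is not None else np.zeros(3)
    return s,t
def down(yaw,tilt=0): # tool x at yaw, z down, tilt about tool y
    c,s=np.cos(yaw),np.sin(yaw)
    return Ro.from_matrix(np.array([[c,s,0],[s,-c,0],[0,0,-1]]))*Ro.from_euler("y",tilt,degrees=True)
E
python3 - <<'E'
from h import *
a=dict(np.load("top0.npz")); W=cloud(a)
print(W[221:226,366:374])
m=(W[...,2]>.104)&(W[...,2]<.116);m[:170]=0;m[260:]=0;m[:,:280]=0;m[:,390:]=0
c,(w,h),an=cv2.minAreaRect((W[m][:,:2]*1000).astype(np.float32));print(c,w,h,an)
# table edge
t=(abs(W[...,2])<.006); print("edge y",np.nanmin(np.where(t,W[...,1],9)[:,:400]), "edge x",np.nanmin(np.where(t,W[...,0],9)))
# rest of the drawer front
k=(W[...,2]>.05)&(W[...,2]<.075);k[:195]=0;k[245:]=0;k[:,:355]=0;k[:,385:]=0
print(W[k][::6])
yaw=np.radians(76);ex=np.array([np.cos(yaw),np.sin(yaw),0])
K=np.array([.560,-.245,.034])
print("pre",K-ex*.05,rel(K-ex*.05+[0,0,.1],down(yaw,18)))
E
```

```text
[[[ 0.561 -0.225  0.05 ]
  [ 0.56  -0.225  0.06 ]
  [ 0.56  -0.228  0.061]
  [ 0.56  -0.23   0.062]
  [ 0.563 -0.241  0.04 ]
  [ 0.562 -0.241  0.046]
  [ 0.562 -0.245  0.046]
  [ 0.568 -0.263  0.   ]]

 [[ 0.558 -0.223  0.055]
  [ 0.557 -0.224  0.062]
  [ 0.557 -0.228  0.059]
  [ 0.56  -0.238  0.039]
  [ 0.559 -0.24   0.04 ]
  [ 0.559 -0.242  0.044]
  [ 0.559 -0.245  0.045]
  [ 0.565 -0.263 -0.   ]]

 [[ 0.554 -0.223  0.056]
  [ 0.553 -0.223  0.063]
  [ 0.554 -0.227  0.061]
  [ 0.557 -0.238  0.037]
  [ 0.556 -0.238  0.047]
  [ 0.556 -0.241  0.045]
  [ 0.556 -0.246  0.041]
  [ 0.562 -0.263 -0.001]]

 [[ 0.551 -0.222  0.058]
  [ 0.551 -0.224  0.061]
  [ 0.551 -0.228  0.059]
  [ 0.558 -0.25   0.   ]
  [ 0.554 -0.24   0.038]
  [ 0.554 -0.243  0.039]
  [ 0.559 -0.261 -0.003]
  [ 0.559 -0.263 -0.001]]

 [[ 0.548 -0.221  0.061]
  [ 0.548 -0.224  0.061]
  [ 0.548 -0.228  0.056]
  [ 0.556 -0.251 -0.003]
  [ 0.556 -0.254 -0.003]
  [ 0.555 -0.257 -0.001]
  [ 0.556 -0.261 -0.004]
  [ 0.556 -0.263 -0.003]]]
(586.8333129882812, -137.53305053710938) 129.2826385498047 129.60174560546875 75.70281982421875
edge y -0.3861355258580564 edge x 0.10241392259696182
[[ 0.61  -0.228  0.051]
 [ 0.605 -0.24   0.061]
 [ 0.596 -0.234  0.06 ]
 [ 0.591 -0.233  0.052]
 [ 0.585 -0.232  0.054]
 [ 0.578 -0.229  0.061]
 [ 0.572 -0.228  0.062]
 [ 0.566 -0.229  0.059]
 [ 0.56  -0.228  0.061]
 [ 0.553 -0.223  0.063]
 [ 0.548 -0.224  0.061]
 [ 0.543 -0.22   0.051]
 [ 0.536 -0.218  0.058]
 [ 0.531 -0.216  0.052]
 [ 0.527 -0.218  0.065]
 [ 0.522 -0.212  0.053]
 [ 0.518 -0.218  0.063]]
pre [ 0.548 -0.294  0.034] (array([ 0.81 , -0.257,  0.176]), array([ 0.047,  0.092, -0.302]))
```

```bash
python3 -m pendant '[[[0.81,-0.257,0.176],[0.047,0.092,-0.302],0],[[0.81,-0.257,0.176],[0.047,0.092,-0.302],0],[[0.81,-0.257,0.176],[0.047,0.092,-0.302],0],[[0.81,-0.257,0.176],[0.047,0.092,-0.302],0],[[0.81,-0.257,0.176],[0.047,0.092,-0.302],0],[[0.81,-0.257,0.176],[0.047,0.092,-0.302],0],[[0.81,-0.257,0.176],[0.047,0.092,-0.302],0],[[0.81,-0.257,0.176],[0.047,0.092,-0.302],0]]'
cat > p.py <<'E'
from h import *
yaw=np.radians(76);ex=np.array([np.cos(yaw),np.sin(yaw),0])
K=np.array([.560,-.246,.034])
o=r.get_obs();print(o["time"],o["position"],Ro.from_rotvec(o["ee_rot"]).as_matrix(),o["opening"])
print("above",rel(K-ex*.05+[0,0,.1],down(yaw,18)))
print("pre",rel(K-ex*.03,down(yaw,18)))
E
python3 p.py
```

```text
time: 0.9
position: [0.5228, -0.3136, 0.1396]
ee_rot: [-2.305, -1.802, -0.365]
contact_force: [-0.0, -0.5, 0.4]
opening: 0.0275
grasp_force: 0.0
0.9 [ 0.523 -0.314  0.14 ] [[ 0.23   0.97   0.075]
 [ 0.923 -0.241  0.3  ]
 [ 0.309  0.    -0.951]] 0.027470060365186788
above (array([0.043, 0.04 , 0.026]), array([0., 0., 0.]))
pre (array([0.02 , 0.04 , 0.228]), array([0., 0., 0.]))
```

```bash
python3 -m pendant '[[[0,0,0],[0,0,0],0],[[0,0,0],[0,0,0],0],[[0,0,0],[0,0,0],0]]'; python3 p.py
```

```text
time: 1.2
position: [0.5212, -0.3153, 0.1416]
ee_rot: [-2.31, -1.801, -0.365]
contact_force: [-0.1, -0.1, -0.6]
opening: 0.0032
grasp_force: 0.0
1.2 [ 0.521 -0.315  0.142] [[ 0.232  0.97   0.076]
 [ 0.923 -0.244  0.297]
 [ 0.307  0.002 -0.952]] 0.0031713383643585218
above (array([0.046, 0.042, 0.031]), array([ 0.001,  0.001, -0.   ]))
pre (array([0.023, 0.041, 0.234]), array([ 0.001,  0.001, -0.   ]))
```

```bash
python3 -m pendant '[[[0.023,0.041,0.08],[0,0,0],0],[[0.023,0.041,0.16],[0,0,0],0],[[0.023,0.041,0.2],[0,0,0],0],[[0.023,0.041,0.234],[0,0,0],0],[[0.023,0.041,0.234],[0,0,0],0],[[0.023,0.041,0.234],[0,0,0],0]]'; python3 p.py
python3 - <<'E'
from h import *
a=cams.read_camera("top");W=cloud(a)
cv2.imwrite("pics/t2.png",cv2.resize(a["img"][160:280,280:440],None,fx=5,fy=5,interpolation=cv2.INTER_CUBIC)[...,::-1])
E
```

```text
time: 1.8
position: [0.5532, -0.2753, 0.0349]
ee_rot: [-2.311, -1.802, -0.366]
contact_force: [0.4, 0.8, 0.2]
opening: 0.0007
grasp_force: 0.0
1.8 [ 0.553 -0.275  0.035] [[ 0.232  0.97   0.078]
 [ 0.923 -0.244  0.297]
 [ 0.307  0.003 -0.952]] 0.0007253017543014428
above (array([ 0.023, -0.   , -0.201]), array([ 0.001,  0.001, -0.   ]))
pre (array([-0.   , -0.001,  0.002]), array([ 0.001,  0.001, -0.   ]))
```

View pics/t2.png

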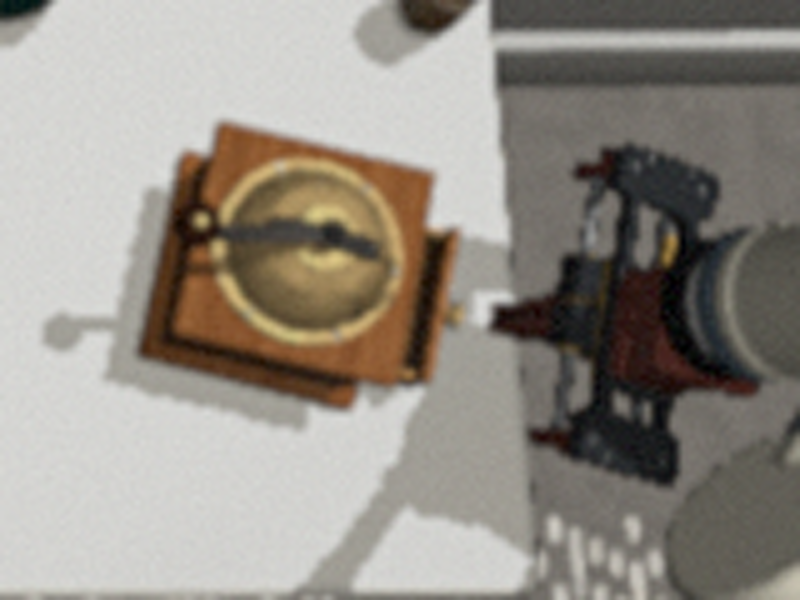

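The fingertip at crop (493,318) lines up with the knob at (455,314), with a gap of about 19 mm. I'll push along the mill's +x.

```bash
python3 -m pendant '[[[0.024,0,0.008],[0,0,0],0],[[0.036,0,0.0115],[0,0,0],0],[[0.046,0,0.0148],[0,0,0],0],[[0.056,0,0.018],[0,0,0],0],[[0.066,0,0.0213],[0,0,0],0],[[0.076,0,0.0245],[0,0,0],0],[[0.086,0,0.0278],[0,0,0],0],[[0.092,0,0.0297],[0,0,0],0]]'
python3 -m pendant '[[[0,0,0],[0,0,0],0],[[0.002,0,0.0006],[0,0,0],0],[[0.004,0,0.0012],[0,0,0],0]]'
```

```text
time: 2.65
position: [0.5652, -0.2266, 0.0337]
ee_rot: [-2.308, -1.802, -0.365]
contact_force: [-0.3, 0.3, 1.0]
opening: 0.0005
grasp_force: 0.2
time: 2.95
position: [0.5655, -0.2253, 0.0337]
ee_rot: [-2.309, -1.802, -0.365]
contact_force: [-0.3, -0.5, -0.8]
opening: 0.0003
grasp_force: 0.2
```

```bash
cat > d.py <<'E'
from h import *
a=cams.read_camera("top");W=cloud(a);b=cams.read_camera("side")
m=(W[...,2]>.104)&(W[...,2]<.116);m[:170]=0;m[260:]=0;m[:,:280]=0;m[:,390:]=0
c,(w,h),an=cv2.minAreaRect((W[m][:,:2]*1000).astype(np.float32));print("plate",c,w,h,an)
yaw=np.radians(76);R=np.array([[np.cos(yaw),-np.sin(yaw)],[np.sin(yaw),np.cos(yaw)]])
O=np.array([.5868,-.1375])-R@[.003,.012]
q=(W[...,:2]-O)@R
k=(W[...,2]>.055)&(W[...,2]<.068)&(abs(q[...,1]-.012)<.05)&(q[...,0]<-.05)&(q[...,0]>-.12)
print("drawer front top pts",k.sum(),np.sort(q[k][:,0])[::6])
o=r.get_obs();print(o["time"],o["position"],o["contact_force"],"tip in mill x",(o["position"][:2]+[.0023,.0092]-O)@R)
E
python3 d.py
```

```text
plate (577.6163330078125, -174.0899200439453) 204.55859375 129.56895446777344 75.93689727783203
drawer front top pts 16 [-0.091 -0.085 -0.083]
3.05 [ 0.566 -0.225  0.034] [0.189 1.762 0.033] tip in mill x [-0.078  0.011]
```

```bash
python3 -m pendant '[[[0.002,0,0.0006],[0,0,0],0],[[0.004,0,0.0012],[0,0,0],0],[[0.006,0,0.0018],[0,0,0],0],[[0.006,0,0.0018],[0,0,0],0]]'
python3 -m pendant '[[[0.002,0,0.0006],[0,0,0],0],[[0.002,0,0.0006],[0,0,0],0]]'
python3 -m pendant '[[[0.002,0,0.0006],[0,0,0],0],[[0.002,0,0.0006],[0,0,0],0]]'; python3 d.py
```

```text
time: 3.45
position: [0.5663, -0.2224, 0.0338]
ee_rot: [-2.309, -1.802, -0.365]
contact_force: [-0.9, -1.4, -0.3]
opening: 0.0006
grasp_force: 0.9
time: 3.65
position: [0.5664, -0.2221, 0.0338]
ee_rot: [-2.31, -1.802, -0.364]
contact_force: [-0.7, -5.0, -1.4]
opening: 0.0005
grasp_force: 2.6
time: 3.85
position: [0.5667, -0.221, 0.0338]
ee_rot: [-2.31, -1.802, -0.364]
contact_force: [-1.2, -4.5, -1.1]
opening: 0.0004
grasp_force: 2.6
plate (578.3198852539062, -170.44664001464844) 199.47213745117188 130.21142578125 75.67053985595703
drawer front top pts 16 [-0.091 -0.08  -0.078]
3.95 [ 0.567 -0.221  0.034] [-2.407 -4.888 -0.343] tip in mill x [-0.073  0.011]
```

The force rose to about 5 N at the expected position, so the drawer has reached its stop. I'll back off, rise and check.

```bash
python3 -m pendant '[[[-0.01,0,-0.003],[0,0,0],0],[[-0.05,0,-0.016],[0,0,0],0],[[-0.1,0,-0.032],[0,0,0],0],[[-0.14,0,-0.1],[0,0,0],0],[[-0.17,0,-0.2],[0,0,0],0],[[-0.2,0,-0.3],[0,0,0],0],[[-0.23,0,-0.4],[0,0,0],0],[[-0.23,0,-0.4],[0,0,0],0]]'
python3 - <<'E'
from h import *
a=cams.read_camera("top");W=cloud(a)
cv2.imwrite("pics/t3.png",cv2.resize(a["img"][160:280,280:440],None,fx=5,fy=5,interpolation=cv2.INTER_CUBIC)[...,::-1])
m=(W[...,2]>.092)&(W[...,2]<.118);m[:170]=0;m[260:]=0;m[:,:280]=0;m[:,390:]=0
m&=W[...,1]>-.23
print(cv2.minAreaRect((W[m][:,:2]*1000).astype(np.float32)))
m=(W[...,2]>.185)&(W[...,2]<.22);m[:170]=0;m[260:]=0;m[:,:300]=0;m[:,335:]=0
print("knob",cv2.minAreaRect((W[m][:,:2]*1000).astype(np.float32)))
print(W[219:227,364:373])
o=r.get_obs();print(o["time"],o["position"],o["q"])
E
```

```text
time: 4.75
position: [0.5253, -0.3894, 0.1957]
ee_rot: [-2.317, -1.807, -0.369]
contact_force: [0.7, 0.1, 1.0]
opening: 0.0007
grasp_force: 0.0
((587.2391967773438, -136.5680694580078), (128.7047882080078, 130.23959350585938), 75.57746887207031)
knob ((584.9580688476562, -55.96477127075195), (21.57805824279785, 20.639707565307617), 1.0106981992721558)
[[[ 0.574 -0.235  0.003]
  [ 0.574 -0.238  0.004]
  [ 0.574 -0.242 -0.   ]
  [ 0.574 -0.245  0.002]
  [ 0.574 -0.248  0.001]
  [ 0.574 -0.251  0.001]
  [ 0.574 -0.255 -0.001]
  [ 0.575 -0.259 -0.004]
  [ 0.575 -0.262 -0.003]]

 [[ 0.571 -0.236 -0.001]
  [ 0.571 -0.239 -0.001]
  [ 0.571 -0.242  0.   ]
  [ 0.571 -0.246 -0.002]
  [ 0.572 -0.249 -0.004]
  [ 0.572 -0.252 -0.003]
  [ 0.571 -0.254  0.002]
  [ 0.572 -0.259 -0.004]
  [ 0.571 -0.261 -0.   ]]

 [[ 0.568 -0.235  0.   ]
  [ 0.568 -0.24  -0.003]
  [ 0.568 -0.241  0.003]
  [ 0.568 -0.245 -0.001]
  [ 0.568 -0.247  0.003]
  [ 0.568 -0.252 -0.003]
  [ 0.568 -0.254 -0.001]
  [ 0.568 -0.258 -0.003]
  [ 0.568 -0.26   0.   ]]

 [[ 0.565 -0.235 -0.   ]
  [ 0.565 -0.239 -0.003]
  [ 0.565 -0.24
[... 440 characters left out ...]
 [ 0.559 -0.242 -0.003]
  [ 0.559 -0.244 -0.001]
  [ 0.559 -0.247 -0.   ]
  [ 0.558 -0.25  -0.   ]
  [ 0.559 -0.254 -0.002]
  [ 0.558 -0.255  0.004]
  [ 0.559 -0.26  -0.   ]]

 [[ 0.555 -0.235 -0.001]
  [ 0.556 -0.238 -0.002]
  [ 0.556 -0.241 -0.002]
  [ 0.555 -0.244 -0.   ]
  [ 0.556 -0.248 -0.003]
  [ 0.555 -0.25   0.002]
  [ 0.556 -0.254 -0.003]
  [ 0.556 -0.257 -0.002]
  [ 0.555 -0.26  -0.001]]

 [[ 0.552 -0.235 -0.002]
  [ 0.552 -0.238 -0.001]
  [ 0.552 -0.241 -0.   ]
  [ 0.552 -0.244 -0.001]
  [ 0.552 -0.247  0.   ]
  [ 0.552 -0.25  -0.001]
  [ 0.552 -0.253 -0.001]
  [ 0.552 -0.257 -0.001]
  [ 0.552 -0.258  0.004]]]
4.8 [ 0.525 -0.388  0.194] [-0.828  0.359  1.004  0.28   1.932 -0.503]
```

View pics/t3.png

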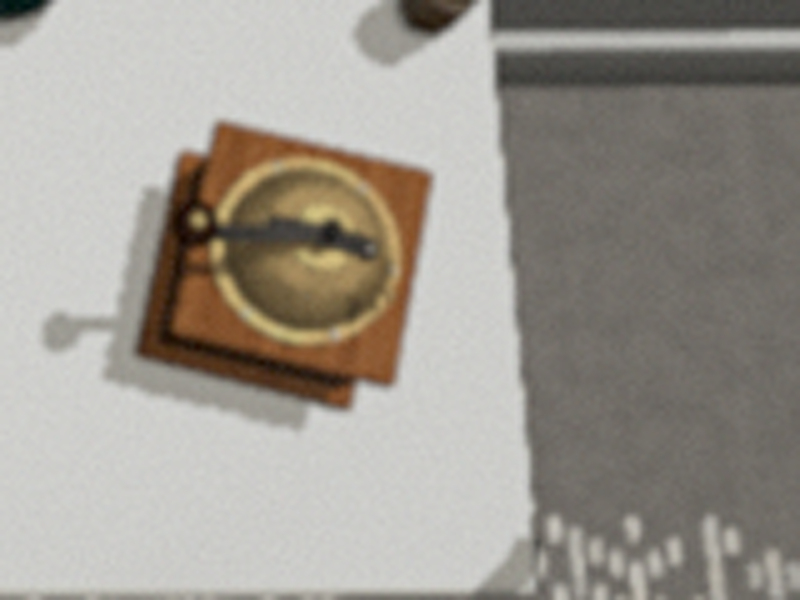

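The drawer no longer shows beyond the plate edge at crop (430,180)-(395,385), so it is shut. The mill shifted only about 1 mm, and the crank knob is still at crop (197,220). Next I'll straighten the tool and go above the starting point for the crank.

Run:
```python
from h import *
yaw=np.radians(76)
print("up",rel([.54,-.30,.29],down(yaw)),"over",rel([.552,-.098,.29],down(yaw)))
```

```text
up (array([ 0.229, -0.013, -0.13 ]), array([ 0.003, -0.098, -0.001])) over (array([ 0.608, -0.089, -0.009]), array([ 0.003, -0.098, -0.001]))
```

```bash
python3 -m pendant '[[[0.229,-0.013,-0.13],[0.003,-0.098,-0.001],0],[[0.229,-0.013,-0.13],[0.003,-0.098,-0.001],0],[[0.229,-0.013,-0.13],[0.003,-0.098,-0.001],0],[[0.608,-0.089,-0.009],[0.003,-0.098,-0.001],0],[[0.608,-0.089,-0.009],[0.003,-0.098,-0.001],0],[[0.608,-0.089,-0.009],[0.003,-0.098,-0.001],0],[[0.608,-0.089,-0.009],[0.003,-0.098,-0.001],0],[[0.608,-0.089,-0.009],[0.003,-0.098,-0.001],0]]'
python3 -m pendant '[[[0,0,0],[0,0,0],0],[[0,0,0],[0,0,0],0]]'
python3 - <<'E'
from h import *
print(r.get_obs()["position"],r.get_obs()["q"],rel([.552,-.098,.171],down(np.radians(76))))
E
```

```text
time: 5.6
position: [0.5515, -0.0891, 0.285]
ee_rot: [-2.454, -1.942, 0.0]
contact_force: [-0.1, -1.1, -0.6]
opening: 0.0002
grasp_force: 0.0
time: 5.8
position: [0.5514, -0.096, 0.2852]
ee_rot: [-2.465, -1.933, 0.003]
contact_force: [1.1, -0.6, -0.3]
opening: 0.0004
grasp_force: 0.0
[ 0.551 -0.096  0.285] [-0.236  0.012  1.201  0.005  1.937  0.006] (array([-0.005,  0.004,  0.228]), array([-0.003, -0.001,  0.001]))
```

```bash
python3 -m pendant '[[[-0.002,0.002,0.08],[-0.003,0,0],0],[[-0.004,0.004,0.15],[-0.003,0,0],0],[[-0.005,0.004,0.2],[-0.003,0,0],0],[[-0.005,0.004,0.228],[-0.003,0,0],0],[[-0.005,0.004,0.228],[-0.003,0,0],0],[[-0.005,0.004,0.228],[-0.003,0,0],0]]'
cat > c.py <<'E'
from h import *
import sys
C=np.array([.5872,-.1366]);rad=.052
o=r.get_obs();p=o["position"][:2]-C
print(o["time"],o["position"],"polar",np.hypot(*p)*1e3,np.degrees(np.arctan2(p[1],p[0])))
R=Ro.from_rotvec(o["ee_rot"])
a0,a1,n=map(float,sys.argv[1:4]);n=int(n)
P=lambda a:np.r_[C+rad*np.array([np.cos(np.radians(a)),np.sin(np.radians(a))]),.171]
b=P(a0) if len(sys.argv)>4 else o["position"]
A=np.linspace(a0,a1,n+1)[1:]
for a in A: print(round(a,1),np.round(down(np.radians(76)).inv().apply(P(a)-b)/.5,4).tolist())
E
python3 c.py 132 102 6
python3 - <<'E'
from h import *
a=cams.read_camera("side")
cv2.imwrite("pics/s4.png",cv2.resize(a["img"][100:220,230:350],None,fx=5,fy=5,interpolation=cv2.INTER_CUBIC)[...,::-1])
E
```

```text
time: 6.4
position: [0.5526, -0.0987, 0.1735]
ee_rot: [-2.473, -1.937, -0.009]
contact_force: [0.6, 0.4, 0.7]
opening: 0.0003
grasp_force: 0.0
6.4 [ 0.553 -0.099  0.173] polar 51.303226297707155 132.38590454120134
127.0 [0.0086, 0.0046, 0.0049]
122.0 [0.0154, 0.0106, 0.0049]
117.0 [0.0217, 0.0172, 0.0049]
112.0 [0.0273, 0.0243, 0.0049]
107.0 [0.0323, 0.0319, 0.0049]
102.0 [0.0367, 0.0399, 0.0049]
```

View pics/s4.png

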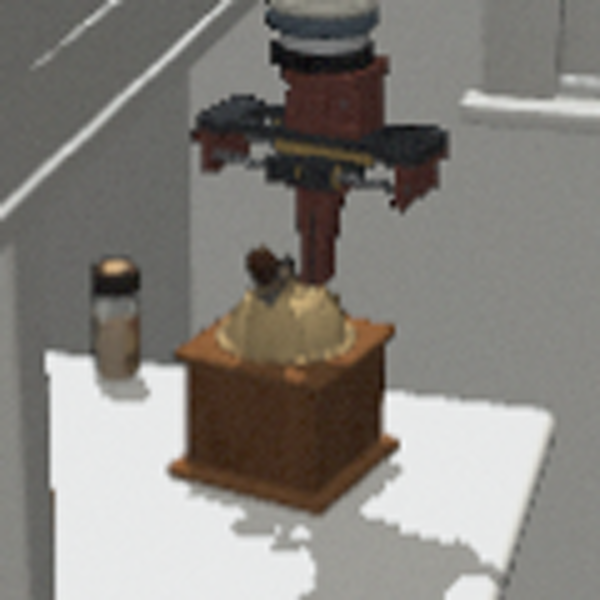

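The side picture shows the fingertip at crop (318,280), just behind the crank arm and clear of the dome. I'll start pushing clockwise.

```bash
python3 c.py 132 72 8; python3 c.py 72 12 8 x
```

```text
6.45 [ 0.553 -0.099  0.174] polar 51.126934400574484 131.97806984497544
124.5 [0.0117, 0.0069, 0.0066]
117.0 [0.0213, 0.0165, 0.0066]
109.5 [0.0295, 0.0273, 0.0066]
102.0 [0.0363, 0.0392, 0.0066]
94.5 [0.0414, 0.0518, 0.0066]
87.0 [0.0449, 0.0649, 0.0066]
79.5 [0.0466, 0.0784, 0.0066]
72.0 [0.0465, 0.092, 0.0066]
6.45 [ 0.553 -0.099  0.174] polar 51.126934400574484 131.97806984497544
64.5 [-0.0018, 0.0135, 0.0]
57.0 [-0.0054, 0.0266, 0.0]
49.5 [-0.0107, 0.0391, 0.0]
42.0 [-0.0175, 0.0509, 0.0]
34.5 [-0.0259, 0.0617, 0.0]
27.0 [-0.0355, 0.0712, 0.0]
19.5 [-0.0463, 0.0795, 0.0]
12.0 [-0.0582, 0.0862, 0.0]
```

```bash
python3 -m pendant '[[[0.0117,0.0069,0.005],[0,0,0],0],[[0.021,0.0165,0.005],[0,0,0],0],[[0.0295,0.027,0.005],[0,0,0],0],[[0.036,0.039,0.005],[0,0,0],0],[[0.0415,0.052,0.005],[0,0,0],0],[[0.045,0.065,0.005],[0,0,0],0],[[0.0465,0.0785,0.005],[0,0,0],0],[[0.0465,0.092,0.005],[0,0,0],0]]'
python3 - <<'E'
from h import *
a=cams.read_camera("top");W=cloud(a)
b=cams.read_camera("side")
I=[cv2.resize(x,(400,400),interpolation=cv2.INTER_CUBIC) for x in (a["img"][160:260,290:390],b["img"][110:210,240:340])]
cv2.imwrite("pics/t5.png",np.hstack(I)[...,::-1])
E
python3 c.py 72 71 1|head -1
```

```text
time: 7.25
position: [0.603, -0.0864, 0.1701]
ee_rot: [-2.471, -1.938, -0.007]
contact_force: [-2.1, 0.3, 0.7]
opening: 0.0007
grasp_force: 0.9
7.35 [ 0.603 -0.086  0.17 ] polar 52.66618375786238 72.0586114980939
```

View pics/t5.png

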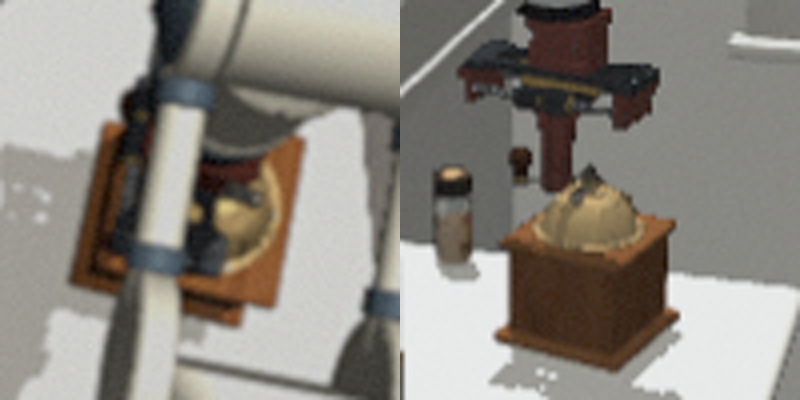

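The side view shows the crank knob at crop (520,160), moving ahead of the finger with the mill still in place. I'll continue.

```bash
python3 -m pendant '[[[-0.002,0.0135,0],[0,0,0],0],[[-0.0055,0.0265,0],[0,0,0],0],[[-0.0105,0.039,0],[0,0,0],0],[[-0.0175,0.051,0],[0,0,0],0],[[-0.026,0.0615,0],[0,0,0],0],[[-0.0355,0.071,0],[0,0,0],0],[[-0.0465,0.0795,0],[0,0,0],0],[[-0.058,0.086,0],[0,0,0],0]]'
for a in 12 -48 -108 -168; do python3 c.py $a $((a-60)) 8 x; done; python3 c.py -228 -248 4 x
```

```text
time: 8.15
position: [0.6377, -0.1253, 0.1701]
ee_rot: [-2.472, -1.938, -0.008]
contact_force: [-1.0, 0.9, 0.5]
opening: 0.0007
grasp_force: 0.6
8.15 [ 0.638 -0.125  0.17 ] polar 51.77652560857328 12.631374330663762
4.5 [-0.0126, 0.0052, 0.0]
-3.0 [-0.0257, 0.0086, 0.0]
-10.5 [-0.0392, 0.0103, 0.0]
-18.0 [-0.0528, 0.0103, 0.0]
-25.5 [-0.0663, 0.0084, 0.0]
-33.0 [-0.0794, 0.0049, 0.0]
-40.5 [-0.092, -0.0004, 0.0]
-48.0 [-0.1037, -0.0073, 0.0]
8.15 [ 0.638 -0.125  0.17 ] polar 51.77652560857328 12.631374330663762
-55.5 [-0.0108, -0.0083, 0.0]
-63.0 [-0.0203, -0.018, 0.0]
-70.5 [-0.0286, -0.0288, 0.0]
-78.0 [-0.0353, -0.0406, 0.0]
-85.5 [-0.0405, -0.0532, 0.0]
-93.0 [-0.0439, -0.0664, 0.0]
-100.5 [-0.0456, -0.0799, 0.0]
-108.0 [-0.0456, -0.0935, 0.0]
8.15 [ 0.638 -0.125  0.17 ] polar 51.77652560857328 12.631374330663762
-115.5 [0.0018, -0.0135, 0.0]
-123.0 [0.0054, -0.0266, 0.0]
-130.5 [0.0107, -0.0391, 0.0]
-138.0 [0.0175, -0.0509, 0.0]
-145.5 [0.0259, -0.0617, 0.0]
-153.0 [0.0355, -0.0712, 0.0]
-160.5 [0.0463, -0.0795, 0.0]
-168.0 [0.0582, -0.0862, 0.0]
8.15 [ 0.638 -0.125  0.17 ] polar 51.77652560857328 12.631374330663762
-175.5 [0.0126, -0.0052, 0.0]
-183.0 [0.0257, -0.0086, 0.0]
-190.5 [0.0392, -0.0103, 0.0]
-198.0 [0.0528, -0.0103, 0.0]
-205.5 [0.0663, -0.0084, 0.0]
-213.0 [0.0794, -0.0049, 0.0]
-220.5 [0.092, 0.0004, 0.0]
-228.0 [0.1037, 0.0073, 0.0]
8.15 [ 0.638 -0.125  0.17 ] polar 51.77652560857328 12.631374330663762
-233.0 [0.0073, 0.0054, 0.0]
-238.0 [0.0141, 0.0114, 0.0]
-243.0 [0.0203, 0.018, 0.0]
-248.0 [0.026, 0.0251, 0.0]
```

```bash
python3 -m pendant '[[[-0.0125,0.005,0],[0,0,0],0],[[-0.0255,0.0085,0],[0,0,0],0],[[-0.039,0.0105,0],[0,0,0],0],[[-0.053,0.0105,0],[0,0,0],0],[[-0.0665,0.0085,0],[0,0,0],0],[[-0.0795,0.005,0],[0,0,0],0],[[-0.092,-0.0005,0],[0,0,0],0],[[-0.1037,-0.0073,0],[0,0,0],0]]'
python3 c.py -48 -49 1|head -1
python3 - <<'E'
from h import *
b=cams.read_camera("side");V=cloud(b)
m=(V[...,2]>.185)&(V[...,2]<.214)&(abs(V[...,0]-.587)<.12)&(abs(V[...,1]+.137)<.12)
im=b["img"].astype(int);print(m.sum());[print(v,u,V[v,u],im[v,u]) for v,u in np.argwhere(m)[::12]]
k=(V[...,2]>.098)&(V[...,2]<.114)&(abs(V[...,0]-.587)<.1)&(abs(V[...,1]+.137)<.1)
print(cv2.minAreaRect((V[k][:,:2]*1000).astype(np.float32)))
E
```

```text
time: 8.95
position: [0.6213, -0.1747, 0.1701]
ee_rot: [-2.472, -1.938, -0.009]
contact_force: [1.2, 2.3, -0.5]
opening: 0.0004
grasp_force: 0.7
8.95 [ 0.621 -0.175  0.17 ] polar 51.12390542998245 -48.23237734722192
67
135 285 [ 0.613 -0.215  0.211] [55 37 31]
139 278 [ 0.628 -0.167  0.21 ] [68 41 38]
140 281 [ 0.616 -0.165  0.208] [71 41 36]
141 284 [ 0.615 -0.207  0.189] [38 22 22]
143 279 [ 0.623 -0.163  0.196] [47 35 32]
145 277 [ 0.63  -0.159  0.188] [76 67 66]
((585.2909545898438, -131.77378845214844), (129.21047973632812, 132.03443908691406), 77.52044677734375)
```

The knob is at about −70°, still ahead of the finger at −48°. I'll continue.

```bash
python3 -m pendant '[[[-0.011,-0.0085,0],[0,0,0],0],[[-0.0205,-0.018,0],[0,0,0],0],[[-0.0285,-0.029,0],[0,0,0],0],[[-0.0355,-0.0405,0],[0,0,0],0],[[-0.0405,-0.053,0],[0,0,0],0],[[-0.044,-0.0665,0],[0,0,0],0],[[-0.0455,-0.08,0],[0,0,0],0],[[-0.0455,-0.0935,0],[0,0,0],0]]'
python3 -m pendant '[[[0.002,-0.0135,0],[0,0,0],0],[[0.0055,-0.0265,0],[0,0,0],0],[[0.0105,-0.039,0],[0,0,0],0],[[0.0175,-0.051,0],[0,0,0],0],[[0.026,-0.0615,0],[0,0,0],0],[[0.0355,-0.071,0],[0,0,0],0],[[0.0465,-0.0795,0],[0,0,0],0],[[0.058,-0.086,0],[0,0,0],0]]'
python3 c.py -168 -169 1|head -1
python3 - <<'E'
from h import *
for n in("side","top"):
    b=cams.read_camera(n);V=cloud(b)
    m=(V[...,2]>.2)&(V[...,2]<.216)&(abs(V[...,0]-.587)<.12)&(abs(V[...,1]+.137)<.12)
    im=b["img"].astype(int);print(m.sum());[print(v,u,V[v,u],im[v,u]) for v,u in np.argwhere(m)[::8]]
E
```

```text
time: 9.8
position: [0.5704, -0.185, 0.1702]
ee_rot: [2.472, 1.938, 0.01]
contact_force: [2.7, 2.0, 3.2]
opening: 0.0003
grasp_force: 1.4
time: 10.6
position: [0.5348, -0.1468, 0.1693]
ee_rot: [-2.472, -1.937, -0.005]
contact_force: [0.5, -0.8, 0.5]
opening: 0.0003
grasp_force: 0.6
10.6 [ 0.535 -0.147  0.169] polar 53.42059593404387 -168.99420231080447
60
141 305 [ 0.521 -0.159  0.215] [80 80 75]
143 300 [ 0.536 -0.138  0.213] [57 40 37]
144 300 [ 0.536 -0.14   0.208] [56 36 35]
145 300 [ 0.535 -0.137  0.205] [56 36 32]
146 299 [ 0.539 -0.138  0.201] [47 34 32]
146 307 [ 0.505 -0.118  0.212] [45 28 20]
147 309 [ 0.498 -0.119  0.208] [41 34 24]
148 310 [ 0.494 -0.121  0.204] [37 32 28]
44
229 346 [ 0.52  -0.122  0.205] [55 41 27]
231 345 [ 0.515 -0.119  0.207] [27 13 10]
232 351 [ 0.512 -0.134  0.207] [59 45 38]
234 343 [ 0.507 -0.113  0.208] [31 22 19]
235 346 [ 0.504 -0.119  0.213] [44 37 32]
237 345 [ 0.499 -0.118  0.207] [37 31 26]
```

```bash
python3 -m pendant '[[[0.0125,-0.005,0],[0,0,0],0],[[0.0255,-0.0085,0],[0,0,0],0],[[0.039,-0.0105,0],[0,0,0],0],[[0.053,-0.0105,0],[0,0,0],0],[[0.0665,-0.0085,0],[0,0,0],0],[[0.0795,-0.005,0],[0,0,0],0],[[0.092,0.0005,0],[0,0,0],0],[[0.1037,0.0073,0],[0,0,0],0]]'
python3 c.py -228 -229 1|head -1
cat > k.py <<'E'
from h import *
C=np.array([.5872,-.1366])
for n in("side","top"):
    b=cams.read_camera(n);V=cloud(b)
    q=V[...,:2]-C
    m=(V[...,2]>.195)&(V[...,2]<.216)&(abs(np.hypot(q[...,0],q[...,1])-.08)<.016)&(V[...,1]>-.1)
    if m.sum()>5:
        c=cv2.minAreaRect((V[m][:,:2]*1000).astype(np.float32)); d=np.array(c[0])/1e3-C
        print(n,m.sum(),c,"angle",np.degrees(np.arctan2(d[1],d[0])))
E
python3 k.py
```

```text
time: 11.5
position: [0.552, -0.0967, 0.17]
ee_rot: [-2.471, -1.938, -0.008]
contact_force: [-0.7, -0.9, 0.8]
opening: 0.0005
grasp_force: 0.6
11.5 [ 0.552 -0.097  0.17 ] polar 53.214500616280795 131.3666641650537
side 38 ((550.4006958007812, -66.2125473022461), (45.69291305541992, 19.43498420715332), 52.33574295043945) angle 117.60104406266015
top 69 ((561.1715698242188, -59.909149169921875), (20.571805953979492, 21.64997673034668), 87.49702453613281) angle 108.74691451346312
```

```bash
python3 -m pendant '[[[0.0073,0.0054,0],[0,0,0],0],[[0.014,0.0115,0],[0,0,0],0],[[0.0205,0.018,0],[0,0,0],0],[[0.0232,0.0215,0],[0,0,0],0],[[0.0232,0.0215,0],[0,0,0],0]]'; python3 k.py
```

```text
time: 12.1
position: [0.5653, -0.0883, 0.17]
ee_rot: [-2.471, -1.938, -0.009]
contact_force: [0.2, -0.4, -0.8]
opening: 0.0007
grasp_force: 0.1
side 43 ((568.63134765625, -59.484283447265625), (45.272735595703125, 20.979862213134766), 37.38561248779297) angle 103.53849525075137
top 69 ((581.2520141601562, -55.277984619140625), (20.627811431884766, 23.57869529724121), 78.37203979492188) angle 94.1832303209323
```

```bash
python3 -m pendant '[[[0.002,0.0025,0],[0,0,0],0],[[0.004,0.005,0],[0,0,0],0],[[0.004,0.005,0],[0,0,0],0]]'; python3 k.py
python3 -m pendant '[[[-0.01,-0.012,0],[0,0,0],0],[[-0.025,-0.03,0],[0,0,0],0],[[-0.025,-0.03,-0.08],[0,0,0],0],[[-0.025,-0.03,-0.18],[0,0,0],0],[[-0.03,-0.03,-0.28],[0,0,0],0],[[-0.12,-0.03,-0.28],[0,0,0],0],[[-0.22,-0.03,-0.28],[0,0,0],0],[[-0.32,-0.03,-0.28],[0,0,0],0]]'
python3 -m pendant '[[[-0.1,0,0],[0,0,0],0],[[-0.2,0,0],[0,0,0],0],[[-0.3,0,0],[0,0,0],0],[[-0.3,0,0],[0,0,0],0]]'; python3 k.py
python3 - <<'E'
from h import *
a=cams.read_camera("top");b=cams.read_camera("side")
W=cloud(a)
m=(W[...,2]>.092)&(W[...,2]<.118);m[:170]=0;m[260:]=0;m[:,:280]=0;m[:,390:]=0
print(cv2.minAreaRect((W[m][:,:2]*1000).astype(np.float32)))
I=[cv2.resize(x,(400,400),interpolation=cv2.INTER_CUBIC) for x in (a["img"][160:260,290:390],b["img"][110:210,240:340])]
cv2.imwrite("pics/f6.png",np.hstack(I)[...,::-1])
E
```

```text
time: 12.5
position: [0.5679, -0.0872, 0.1701]
ee_rot: [-2.472, -1.938, -0.008]
contact_force: [-1.5, -0.2, 0.3]
opening: 0.0002
grasp_force: 0.3
side 47 ((576.765869140625, -61.79487228393555), (45.67563247680664, 20.851804733276367), 57.23056411743164) angle 97.94062138250324
top 64 ((584.8154296875, -55.8394660949707), (21.371618270874023, 20.47368049621582), 2.263542890548706) angle 91.69124849833615
time: 13.4
position: [0.5135, -0.2409, 0.3103]
ee_rot: [2.47, 1.939, 0.009]
contact_force: [0.7, -0.3, -0.4]
opening: 0.0002
grasp_force: 0.0
time: 13.8
position: [0.4754, -0.3905, 0.3069]
ee_rot: [-2.478, -1.927, -0.005]
contact_force: [-0.4, 0.6, -0.3]
opening: 0.0006
grasp_force: 0.0
side 35 ((583.7734375, -52.22285842895508), (20.561677932739258, 20.458621978759766), 67.77840423583984) angle 92.32550837930908
top 70 ((584.8748779296875, -56.30776596069336), (21.644559860229492, 21.27904510498047), 1.0755666494369507) angle 91.65872158562557
((587.4461669921875, -136.61480712890625), (129.61468505859375, 130.1790008544922), 75.36214447021484)
```

View pics/f6.png

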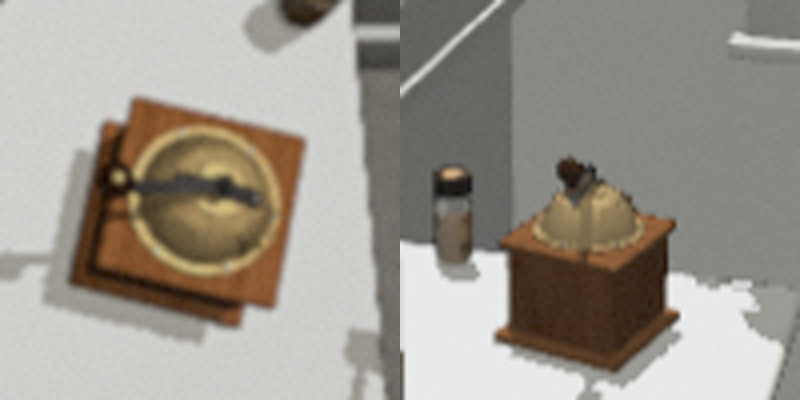

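The crank is back at 91.7° (it started at 91.6°) after a full turn. The mill is upright and in place with the drawer shut, and the arm is clear.

```bash
python3 -c "from bench import r; print(r.job_done())"
```

```text
the job is handed in; nothing more can be done
None
```

I pushed the drawer shut and turned the crank one full clockwise turn back to its start angle (91.7° against 91.6°). The mill stayed upright but slid about 1 mm when the drawer push peaked at about 5 N, over its 3.5 N limit. I judged the drawer shut from that force and the fingertip's position, because the cameras can't see the closed front. The job is handed in, with no verdict returned.

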